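# Slide a tray of returned bottles up over the step onto the counting scale

## Task

Slide the blue tray of empties from the plywood sorting board over the small step onto the steel deck of the counting scale, easing its leading edge up over the step rather than lifting the whole tray clear. Then press it gently but firmly home for a moment against the rubber buffer on the fence and let go, leaving the tray flat, square and centred on the deck and touching or all but touching the buffer, with the bottles and the can still standing in it. Do not ram or jam anything, and leave the cup, bowl and spray bottle where they are.

Things in the scene. Friction and masses are not known exactly. Their poses are not given: they have to be found in the camera images.
- board_top (a point): Centre of the top face of the fixed plywood sorting board, 200 mm (x) by 330 mm (y), top face 40 mm above the table. y axis: the sliding direction, towards the scale; z up. The board ends 165 mm from here along +y, and the scale's deck begins 5 mm beyond.
- deck_edge (a point): Middle of the top of the step facing the board: leading edge of the fixed steel deck, 200 mm wide (x), 324 long (y, away from the board); axes parallel to the board's. 4 to 9 mm higher than the board, varying. Pushing the tray flat into it jams. A readout box stands beside the deck at x 110 to 160, y 93 to 223 mm, up to 20 mm above the deck.
- deck: The counting scale as a whole (fixed). Origin 40 mm straight below the deck's top face, 2 mm before its leading edge; same axes as deck_edge.
- fence: Dark steel fence, 180 mm wide (x), 70 high, fixed across the deck's far end. Origin on the deck in the middle of its face towards the board, 302 mm from the deck's leading edge. A rigid rubber buffer bar, 110 mm wide, 16 to 36 mm above the deck, stands out 8 to 38 mm from this face towards the board; its setting is not measured: find it by feel. Over 20 N harms the scale.
- tray_mid (a point): Middle of the loose blue plastic tray, 20 mm above its underside. 150 mm (x) by 240 (y), walls 40 high, flat underside, 0.28 to 0.46 kg, plus 0.26 kg of empties. y axis: towards its leading end (to the scale), z up. It starts on the board, turned by up to 0.09 rad and up to 12 mm off the centre line, short of the step.
- tray: The same tray; origin at the middle of its underside, same axes.
- tray_toe (a point): Middle of the tray's leading bottom edge (120 mm from its middle along +y, on the underside).
- tray_heel (a point): Middle of the tray's trailing bottom edge (120 mm from its middle along -y, on the underside).
- lug_front (a point): Grip point of the leading upright lug: a plate 60 mm wide (x), 12 thick (y), its outer face flush with the tray's leading end (6 mm beyond this point), top 90 mm above the underside. The point is 72 mm above the underside, 114 mm from the middle along +y. Grip from above across the thickness; 38 mm of free room on its inner side, then a low cross wall and the bottles.
- lug_rear (a point): Grip point of the trailing lug, the same plate at the trailing end (114 mm from the middle along -y, 72 mm above the underside).
- brown: Brown glass bottle with white cap, 56 mm across, 112 mm high, 0.11 kg, standing loose in the tray's middle compartment (132 mm long in y, floor about 4 mm thick). Origin at the centre of its foot, z up.
- green: Green glass bottle with red cap, same size and mass, same compartment. Origin at the centre of its foot.
- can: Bare aluminium drinks can, 56 mm across, 105 mm high, 0.04 kg, same compartment. Origin at the centre of its foot.
- cup: White paper-coloured coffee cup on the table beyond the work, 80 mm across, 100 mm high; leave alone. Origin at the centre of its foot.
- bowl: White plastic bowl on the table behind the fence, 120 mm across, 50 mm high; leave alone. Origin at the centre of its foot.
- spray: Clear plastic bottle with blue cap on the table on the robot's side of the board and scale, 56 mm across, 150 mm high; leave alone. Origin at the centre of its foot.
There are look-alikes about, which are no part of the job. What is shaped like the green but purple is not meant. Leave any yellow look-alike of the brown alone.

How it is judged:
By the outcome, as a careful person would: the job done as asked, in the order asked, and still so for the second after the job is handed in, with the robot touching nothing.
It also fails if it takes over 69 s, if anything falls off the work surface, if the arm or the gripper's body presses on something with over 40 N, if the wrist force passes 120 N, or if a joint passes its speed limit or range.

## Robot

A 6-joint arm with a two-finger parallel gripper is mounted at the origin on the work surface. World frame = base frame: x ahead of the robot, y to its left, z up, the work surface at z = 0. Lengths are in mm, angles in rad, forces in N, time in s.
With the tool pointing down it reaches from about 275 to 750 mm from the base axis. Payload 10.2 kg.
Tool frame: the origin (TCP) lies at the very end of the fingers, on their centre line; the grasp point (between the pads) lies 19 mm behind it; x points along the fingers, y is the direction in which the jaws open and shut, and the axes are right-handed (so a half turn about x gives the same grasp; the last joint's range is limited). The gripper opens to 85 mm and grips with 20 to 120 N. Pads are 22 mm wide; open, the fingers measure 114 mm over their backs; the gripper's body (76 mm by 85 mm) begins 54 mm behind the grasp point. The pads swing forward as they close: fully open they stand 13 mm farther back than shut.
Start: joints at [-1.428, 0.313, 1.498, -0, 1.331, -0.223], TCP at [187.778, -490.276, 231.294] pointing down, gripper open.
Joint ranges: [-2.94, 2.94], [-0.97, 2.17], [0.19, 2.56], [-1.23, 4.37], [0.02, 3.11], [-2.88, 2.88]. Speed limits (rad/s): [2.39, 2.39, 3.01, 3.14, 3.14, 3.14].

## Interface

Orientations are given as a unit quaternion [w, x, y, z].
In Python, from rig import ctrl, viewer, order gives the robot as it stands. The module is installed in compiled form; this text tells all that it offers.
- The arm moves only by the tool carry_out, never from a script. Its argument "deltas" is a list of rows, each a list of 7 numbers: the gripper command: -1 is fully open, 1 is shut, values between are in proportion, then the shift along the tool's x, y, z in mm, then the turn, a rotation vector about the tool's x, y, z in degrees. A call has exactly 5 rows; each row is the pose to reach, as a shift and turn from the pose commanded when the call began, along the tool's axes at that moment; what a row does not reach only later rows make up. A row lasts 1/8 s, in which the tool goes at most 62.5 mm and 10.7 degrees, less where a joint would pass 70% of its speed; a pose out of reach is approached as far as the arm can. A call with a gripper value outside its range is refused whole. The fingers move at their own pace and stop on an object; "newtons" is the grip in N (left out, the last holds). Time passes only in rows, so rows that repeat a pose let the fingers close, or fill a call up. It gives the time, the measured TCP pose, the force and the opening at its end, in the units of the state.
- ctrl.sense(): the state, without advancing time (a new reading comes with each control period).
- viewer.capture(name): name is "scene" or "top"; returns the picture (400x640x3 uint8, red, green, blue); there is no depth.
- viewer.calibration(name): a dict with "fx", "fy", "cx", "cy" (pixels), "xyz" and "attitude" of the camera in the world. Camera axes: x right, y down, z forward; pixel columns grow to the right and rows downward; lengths in mm; the calibration is good to about 2 mm. A picture is of the moment at which its call begins. calibration takes no time and is no camera call.
- order.finish_job(): hands the job in, once; it reports no verdict.
The state is a dict: "time_s": time; "joints": joint angles; "dq": joint speeds; "tau": joint torques, N m; "eef_pos": TCP position; "ee_rot": TCP orientation; "force": force on the tool from outside, world axes, zero at the start; "wrist_torque": the same for the moment, N m; "grip_width": opening from 0.0 (shut) to 1.0 (fully open).
Only numpy, scipy, OpenCV 4.12 (cv2) and the standard library are available. Lean on these libraries where they do the work, as an engineer would, in place of code of your own. Each camera call takes 0.05 s, during which the arm holds its last target. There are 200 camera calls.

## Working session

There is one attempt and no reset: what is moved stays moved. The work goes in short steps, Python scripts to look and compute and a tool call to move; the robot and the scene stay as the last step left them, time stands still between calls to the robot, and variables do not carry over. Pictures are saved under pics/ and viewed, about 8 in all and at most 12, crops included, and the job is handed in when it is done.

Besides the shell and the picture viewer there is one more tool, called after ">>>" as name([rows], argument=value, ...), one row to a line, values as JSON. carry_out: Moves the arm, as the interface text tells. Its arguments: {"type":"object","properties":{"deltas":{"type":"array"},"newtons":{"type":"number"}},"required":["deltas"]}

```bash
mkdir -p pics
cat > h.py <<'E'
import numpy as np, cv2
from rig import ctrl, viewer, order
from scipy.spatial.transform import Rotation as R
def cal(n):
    c=viewer.calibration(n); return c
def snap(n,f):
    im=viewer.capture(n); cv2.imwrite('pics/'+f,cv2.cvtColor(im,cv2.COLOR_RGB2BGR)); return im
def rot(c):
    a=np.array(c['attitude'],float)
    return a if a.shape==(3,3) else R.from_quat(np.r_[a[1:],a[0]]).as_matrix()
def plane(c,u,v,z):
    d=rot(c)@np.array([(u-c['cx'])/c['fx'],(v-c['cy'])/c['fy'],1]); o=np.array(c['xyz'],float)
    return o+d*(z-o[2])/d[2]
def proj(c,p):
    q=rot(c).T@(np.array(p,float)-np.array(c['xyz'])); return np.array([c['fx']*q[0]/q[2]+c['cx'],c['fy']*q[1]/q[2]+c['cy']])
E
python3 - <<'E'
from h import *
a=snap('scene','s1.png');b=snap('top','t1.png')
for n in('scene','top'):print(cal(n))
print(ctrl.sense())
E
```

```text
{'fx': 410.13984100999966, 'fy': 410.13984100999966, 'cx': 317.2660885706066, 'cy': 204.10860974412327, 'xyz': array([1222.88354685, -675.23531806, 1063.03499488]), 'attitude': array([-0.35338443,  0.86114541,  0.34155134, -0.1299643 ])}
{'fx': 469.03695147647835, 'fy': 469.03695147647835, 'cx': 317.08221985800515, 'cy': 199.99333183330882, 'xyz': array([ 354.93140041,   48.15346605, 1497.51442745]), 'attitude': array([ 0.051567  , -0.70038129,  0.70934926, -0.06025383])}
{'time_s': 0.1, 'joints': array([-1.42839627e+00,  3.13434159e-01,  1.49830559e+00, -7.72170624e-06,
        1.33103117e+00, -2.23434634e-01]), 'dq': array([-1.57722471e-03,  4.72074544e-05, -2.16927639e-03,  5.65318299e-04,
        2.15447295e-04,  1.94637343e-03]), 'tau': array([ 1.83694188e-03, -4.12904513e+01, -2.60142803e+01, -2.72365742e-04,
        3.00973908e-03,  3.61808802e-06]), 'eef_pos': array([ 187.74606955, -490.05082501,  230.7926842 ]), 'ee_rot': array([ 0.1282063 ,  0.69532426,  0.12903899, -0.69529581]), 'force': array([ 0.63869116,  0.26539444, -0.12509546]), 'wrist_torque': array([ 0.00177008,  0.00916218, -0.03386219]), 'grip_width': 0.998712546854092}
```

View pics/s1.png

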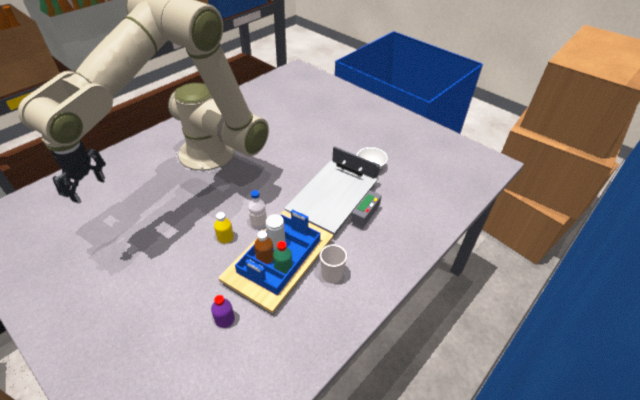

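View pics/t1.png

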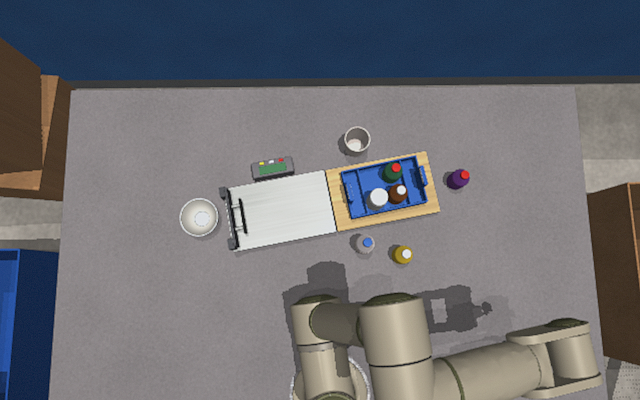

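The scene picture shows the tray (about 278,250) on the board, with brown at 264,247, green at 283,257 and the can at 275,230. The deck is at 330,195 and the fence at 355,162. In the top picture the tray is at about (385,188), the board at (382,192), the deck at (282,210) and the fence at (233,215). Purple and yellow are the look-alikes. Next I'll measure.

```bash
cat > m.py <<'E'
from h import *
def measure(f='tmp.png',save=True):
    c=cal('top'); im=snap('top',f); hsv=cv2.cvtColor(im,cv2.COLOR_RGB2HSV)
    out={}
    def blob(lo,hi,roi,k=3):
        m=cv2.inRange(hsv,np.array(lo),np.array(hi)); M=np.zeros_like(m); x0,y0,x1,y1=roi; M[y0:y1,x0:x1]=m[y0:y1,x0:x1]
        M=cv2.morphologyEx(M,cv2.MORPH_CLOSE,np.ones((k,k)))
        cs=cv2.findContours(M,cv2.RETR_EXTERNAL,cv2.CHAIN_APPROX_NONE)[0]
        return max(cs,key=cv2.contourArea),im
    return c,im,hsv,blob
def rect(c,cnt,z):
    P=np.array([plane(c,u,v,z)[:2] for u,v in cnt[:,0]],np.float32)
    return cv2.minAreaRect(P),cv2.boxPoints(cv2.minAreaRect(P))
E
python3 - <<'E'
from m import *
c,im,hsv,blob=measure('t2.png')
for n,lo,hi,z in(('board',(12,50,110),(28,255,255),40),('tray',(105,150,40),(125,255,255),80),('deck',(0,0,165),(179,30,255),46)):
    roi=(310,140,450,240) if n!='deck' else (215,160,345,260)
    cnt,_=blob(lo,hi,roi,9 if n!='deck' else 3); r,b=rect(c,cnt,z); print(n,np.round(r[0],1),np.round(r[1],1),round(r[2],2),np.round(b,0).tolist())
cv2.imwrite('pics/crop1.png',cv2.cvtColor(cv2.resize(im[130:260,175:475],None,fx=2.66,fy=2.66,interpolation=cv2.INTER_CUBIC),cv2.COLOR_RGB2BGR))
E
```

```text
board [ 616.1 -177.5] [201.1 331. ] 10.34 [[487.0, -33.0], [547.0, -358.0], [745.0, -322.0], [685.0, 3.0]]
tray [ 621.5 -182.5] [149.7 254. ] 11.69 [[522.0, -73.0], [574.0, -322.0], [721.0, -292.0], [669.0, -43.0]]
deck [557.3 146.5] [201.1 320.4] 10.32 [[430.0, 286.0], [487.0, -29.0], [685.0, 7.0], [628.0, 322.0]]
```

View pics/crop1.png

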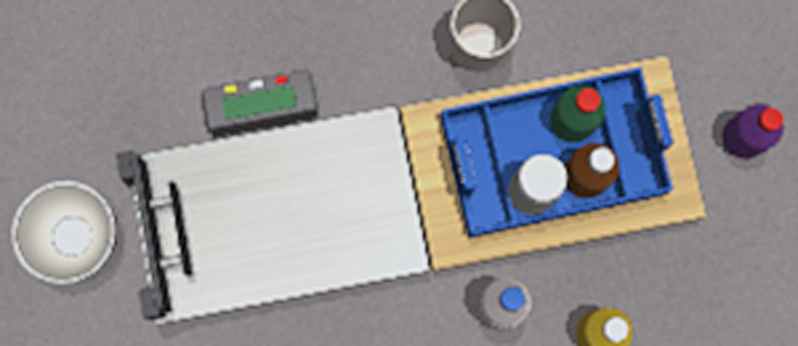

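Board and deck agree with the given sizes (yaw 10.3°). The crop gives tray rim corners at about (443,112), (470,235), (672,190) and (640,70). The bottles and can are standing and the buffer is at x≈183. Next I'll work out the approach to the front lug.

```bash
cat >> h.py <<'E'
YAW=np.radians(10.34); X=np.array([np.cos(YAW),np.sin(YAW),0]); Y=np.array([-np.sin(YAW),np.cos(YAW),0]); B=np.array([616.1,-177.5,40])
def tob(p): d=np.array(p)-B; return np.array([d@X,d@Y,d[2]])   # board frame
def tow(p): return B+p[0]*X+p[1]*Y+np.array([0,0,1])*p[2]
def toolR():
    q=ctrl.sense()['ee_rot']; return R.from_quat(np.r_[q[1:],q[0]])
def want(yaw,pitch=0,flip=1):
    # tool x down, tool y along +-(tray y); pitch>0 raises leading end
    y=np.array([-np.sin(yaw),np.cos(yaw),0])*flip; x=np.array([0,0,-1.]); M=np.c_[x,y,np.cross(x,y)]
    ax=np.array([np.cos(yaw),np.sin(yaw),0])
    return R.from_rotvec(ax*pitch)*R.from_matrix(M)
def delta(p,Rt):
    s=ctrl.sense(); T=toolR(); return np.round(T.inv().apply(np.array(p)-s['eef_pos']),1),np.round((T.inv()*Rt).as_rotvec(degrees=True),2)
E
python3 - <<'E'
from m import *
c=cal('top')
P=[plane(c,175+x/2.66,130+y/2.66,80)[:2] for x,y in((443,112),(470,235),(672,190),(640,70))]
P=np.array(P); print(P.round(0).tolist(), [round(np.linalg.norm(P[i]-P[i-1]),0) for i in range(4)])
cen=P.mean(0); print('cen board',tob([*cen,80]).round(1))
# side line direction, excluding lugs: mask edge fit
im=cv2.cvtColor(cv2.imread('pics/t2.png'),cv2.COLOR_BGR2RGB);hsv=cv2.cvtColor(im,cv2.COLOR_RGB2HSV)
m=cv2.inRange(hsv,np.array((105,150,40)),np.array((125,255,255)));m[:,:310]=0;m[:,450:]=0;m[:140]=0;m[240:]=0
for nm,f in(('up',lambda k:k.min()),('lo',lambda k:k.max())):
    L=np.array([plane(c,u,f(np.where(m[:,u])[0])+(-.5 if nm=='up' else .5),80)[:2] for u in range(357,412)],np.float32)
    vx,vy,x,y=cv2.fitLine(L,cv2.DIST_HUBER,0,.01,.01).ravel(); print(nm,np.degrees(np.arctan2(-vx*np.sign(vy),abs(vy))).round(2),tob([x,y,80]).round(1))
# lug tops z=130 : compare columns of blue at ends
for v in range(165,205,5): k=np.where(m[v])[0]; print(v,k.min(),k.max())
print(toolR().as_matrix().round(3), ctrl.sense()['eef_pos'])
E
```

```text
[[668.0, -48.0], [523.0, -75.0], [573.0, -310.0], [715.0, -280.0]] [np.float64(237.0), np.float64(147.0), np.float64(240.0), np.float64(146.0)]
cen board [ 3.4 -1.3 40. ]
up 11.74 [ 79.5 -17.1  40. ]
lo 12.0 [-70.6   8.4  40. ]
165 372 417
170 348 423
175 341 424
180 343 426
185 344 424
190 345 423
195 346 425
200 347 426
[[-0.     0.358 -0.934]
 [ 0.001 -0.934 -0.358]
 [-1.    -0.001 -0.   ]] [ 187.74598516 -490.08168695  230.89392519]
```

Run:
```python
from m import *
y=np.radians(11.9)
t=tow([1,112,0]); t[2]=190; print(t, delta(t,want(y,0,-1)))
```

```text
[596.98098605 -67.13939423 190.        ] (array([  41.2, -248.5, -533.4]), array([ 9.06, -0.01,  0.05]))
```

>>> carry_out([
  [0.05,0,-23,-49,2,0,0],
  [0.05,0,-49,-105,4,0,0],
  [0.05,0,-75,-161,6,0,0],
  [0.05,0,-101,-217,8,0,0],
  [0.05,0,-127,-273,9.06,0,0],
], newtons=60)

```text
time_s: 0.78
eef_pos: [398.4, -272.4, 231.3]
ee_rot: [0.073, 0.703, 0.073, -0.703]
force: [0.4, -0.3, -1.0]
grip_width: 0.473
```

Run:
```python
from m import *
y=np.radians(11.9)
t=tow([1,112,0]); t[2]=190; print(ctrl.sense()['time_s'],t, delta(t,want(y,0,-1)))
```

```text
0.775 [596.98098605 -67.13939423 190.        ] (array([  41.3, -160.1, -236.5]), array([-0.06, -0.  , -0.  ]))
```

>>> carry_out([
  [0.05,0,-33,-49,0,0,0],
  [0.05,0,-66,-98,0,0,0],
  [0.05,0,-99,-147,0,0,0],
  [0.05,10,-132,-196,0,0,0],
  [0.05,40,-160,-236.5,0,0,0],
])

```text
time_s: 1.4
eef_pos: [597.5, -67.0, 191.8]
ee_rot: [0.074, 0.704, 0.073, -0.702]
force: [-0.1, -0.5, 0.3]
grip_width: 0.475
```

Run:
```python
from m import *
y=np.radians(11.9)
t=tow([1,112,0]); t[2]=190; print(ctrl.sense()['time_s'],t, delta(t,want(y,0,-1)))
a=snap('scene','s3.png');b=snap('top','t3.png')
A=cv2.resize(a[170:310,190:350],None,fx=3.6,fy=3.6,interpolation=cv2.INTER_CUBIC); cv2.imwrite('pics/s3c.png',cv2.cvtColor(A,cv2.COLOR_RGB2BGR))
```

```text
1.4 [596.98098605 -67.13939423 190.        ] (array([1.8, 0. , 0.6]), array([ 0.05, -0.15, -0.08]))
```

View pics/s3c.png

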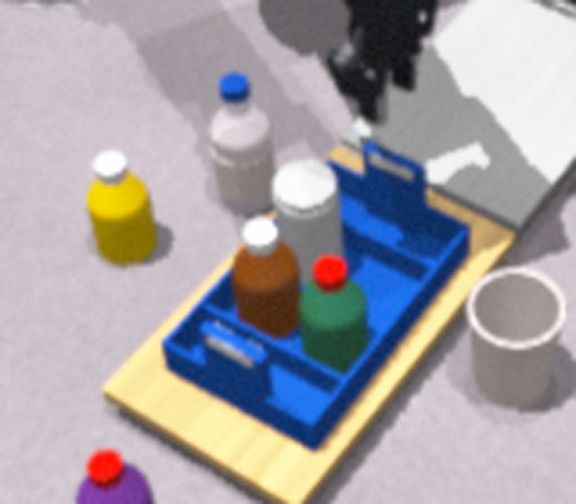

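The crop shows the gripper above the front lug. The lug's top edge runs about (365,145) to (424,178), and all three empties are standing. I'll cross-check the lug position by casting rays at z=130.

Run:
```python
from m import *
c=cal('scene')
for u,v in((365,143),(426,178)): print('front',tob(plane(c,190+u/3.6-.4,170+v/3.6-.4,130)).round(1))
for u,v in((202,323),(270,362)): print('rear',tob(plane(c,190+u/3.6-.4,170+v/3.6-.4,130)).round(1))
print(proj(c,tow([1,112,90])),(190+395/3.6,170+161/3.6))
```

```text
front [-23.3 111.5  90. ]
front [ 43.6 106.5  90. ]
rear [ -18. -116.   90.]
rear [  48.5 -116.2   90. ]
[297.48143758 212.36180666] (299.72222222222223, 214.72222222222223)
```

>>> carry_out([
  [0.05,25,1,-2,0,0,0],
  [0.05,55,1,-2,0,0,0],
  [0.05,80,1,-2,0,0,0],
  [0.05,98,1,-2,0,0,0],
  [0.05,98,1,-2,0,0,0],
])

```text
time_s: 2.12
eef_pos: [597.3, -69.4, 92.5]
ee_rot: [-0.073, -0.703, -0.073, 0.704]
force: [-0.3, 1.0, 0.1]
grip_width: 0.479
```

>>> carry_out([
  [0.6,0,0,0,0,0,0],
  [0.7,0,0,0,0,0,0],
  [0.8,0,0,0,0,0,0],
  [0.9,0,0,0,0,0,0],
  [1,0,0,0,0,0,0],
], newtons=80)

```text
time_s: 2.75
eef_pos: [598.3, -68.8, 94.7]
ee_rot: [0.073, 0.704, 0.073, -0.703]
force: [-1.8, 4.3, 6.8]
grip_width: 0.129
```

Run:
```python
from m import *
s=ctrl.sense(); print(s['time_s'],s['eef_pos'],tob(s['eef_pos']).round(1),s['force'],s['wrist_torque'],s['grip_width']*85, toolR().as_matrix().round(3))
print(delta(tow([1,111,53]),want(np.radians(11.9),0,-1)))
```

```text
2.75 [598.3039289  -68.81821249  94.67759099] [  2.  110.1  54.7] [-1.81979298  4.34647335  6.81992736] [ 0.67069218  0.26924131 -0.10465493] 10.990577074789158 [[ 0.002  0.206 -0.978]
 [ 0.    -0.979 -0.206]
 [-1.     0.    -0.002]]
(array([ 1.7, -0.9,  1. ]), array([ 0. , -0.1, -0. ]))
```

>>> carry_out([
  [1,-3,0.7,0,0,0,-0.7],
  [1,-6,1.3,0,0,0,-1.4],
  [1,-9,2,0,0,0,-2.1],
  [1,-12,2.7,0,0,0,-2.9],
  [1,-15,3.3,0,0,0,-3.6],
])

```text
time_s: 3.38
eef_pos: [598.7, -72.9, 108.5]
ee_rot: [-0.051, -0.701, -0.095, 0.705]
force: [0.6, -0.4, -2.0]
grip_width: 0.129
```

```bash
cat >> h.py <<'E'
def st():
    s=ctrl.sense(); M=toolR().as_matrix(); f=s['force']; y=-M[:,1]
    print('t',round(s['time_s'],2),'tcp_board',tob(s['eef_pos']).round(1),'F xyz board',np.round([f@X,f@Y,f[2]],1),'torque',np.round(s['wrist_torque'],2),'open',round(s['grip_width']*85,1),'pitch',np.degrees(np.arcsin(y[2])).round(2),'yawrel',np.degrees(np.arctan2(-y@X,y@Y)).round(2))
E
python3 - <<'E'
from m import *
st(); a=snap('scene','s4.png')
A=cv2.resize(a[150:300,200:380],None,fx=3.6,fy=3.6,interpolation=cv2.INTER_CUBIC); cv2.imwrite('pics/s4c.png',cv2.cvtColor(A,cv2.COLOR_RGB2BGR))
E
```

```text
t 3.38 tcp_board [  1.6 106.   68.5] F xyz board [ 0.5 -0.5 -2. ] torque [-0.32 -0.29  0.03] open 11.0 pitch 3.61 yawrel 1.55
```

View pics/s4c.png

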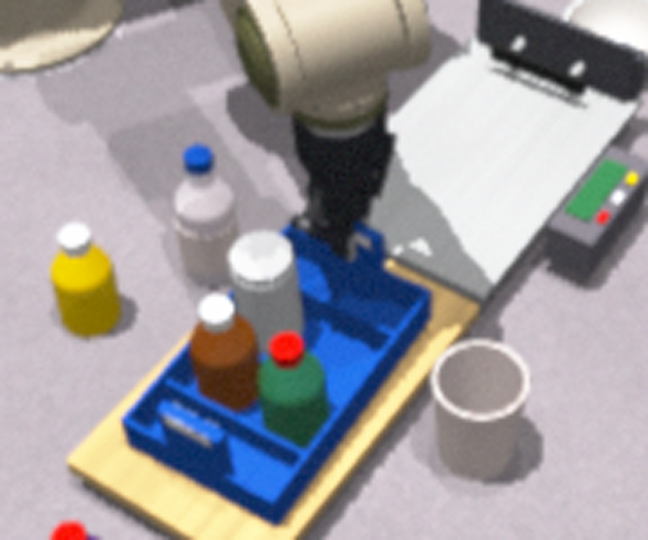

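The crop shows the lug gripped, the toe lifted clear of the board and the empties upright. Next: advance over the step.

>>> carry_out([
  [1,0.4,-6,0,0,0,0],
  [1,1.1,-18,-0.3,0,0,0],
  [1,2,-32,-0.7,0,0,0],
  [1,3,-47,-1.1,0,0,0],
  [1,3.9,-62,-1.5,0,0,0],
])

```text
time_s: 4.05
eef_pos: [586.9, -10.1, 108.3]
ee_rot: [-0.051, -0.701, -0.096, 0.705]
force: [0.6, -1.5, -1.8]
grip_width: 0.13
```

>>> carry_out([
  [1,0.9,-15,-0.4,0.3,0,0],
  [1,1.8,-30,-0.8,0.6,0,0],
  [1,2.6,-43,-1.2,0.9,0,0],
  [1,3.3,-54,-1.5,1.2,0,0],
  [1,3.7,-60,-1.6,1.5,0,0],
])

```text
time_s: 4.68
eef_pos: [576.3, 48.4, 108.4]
ee_rot: [-0.042, -0.701, -0.086, 0.706]
force: [1.2, -2.2, -0.7]
grip_width: 0.132
```

Run:
```python
from m import *
st()
```

```text
t 4.67 tcp_board [  1.4 229.4  68.4] F xyz board [ 0.8 -2.4 -0.7] torque [-0.57 -0.45  0.02] open 11.2 pitch 3.59 yawrel 0.06
```

>>> carry_out([
  [1,0.6,-0.1,0,0,0,0.15],
  [1,1.2,-0.3,0,0,0,0.3],
  [1,1.8,-0.4,0,0,0,0.45],
  [1,2.4,-0.5,0,0,0,0.6],
  [1,2.4,-0.5,0,0,0,0.6],
])

```text
time_s: 5.3
eef_pos: [576.2, 48.4, 105.9]
ee_rot: [-0.046, -0.702, -0.082, 0.706]
force: [-0.7, 2.3, -0.3]
grip_width: 0.132
```

```bash
python3 -c "
from m import *
st()"
```

```text
t 5.3 tcp_board [  1.3 229.4  65.9] F xyz board [-0.3  2.4 -0.3] torque [ 0.14 -0.21  0.06] open 11.3 pitch 3.0 yawrel 0.05
```

>>> carry_out([
  [1,0.5,-0.1,0,0,0,0.12],
  [1,1.0,-0.2,0,0,0,0.25],
  [1,1.6,-0.4,0,0,0,0.4],
  [1,1.6,-0.4,0,0,0,0.4],
  [1,1.6,-0.4,0,0,0,0.4],
])

```text
time_s: 5.92
eef_pos: [576.2, 48.8, 104.4]
ee_rot: [-0.048, -0.702, -0.08, 0.706]
force: [-0.2, 1.6, -1.0]
grip_width: 0.129
```

```bash
python3 -c "
from m import *
st()"
```

```text
t 5.92 tcp_board [  1.4 229.8  64.4] F xyz board [ 0.1  1.6 -1. ] torque [ 0.02 -0.21 -0.02] open 11.0 pitch 2.6 yawrel 0.05
```

>>> carry_out([
  [1,0.5,-0.1,0,0,0,0.12],
  [1,1.0,-0.2,0,0,0,0.25],
  [1,1.6,-0.4,0,0,0,0.4],
  [1,1.6,-0.4,0,0,0,0.4],
  [1,1.6,-0.4,0,0,0,0.4],
])

```text
time_s: 6.55
eef_pos: [576.2, 49.0, 103.5]
ee_rot: [-0.051, -0.702, -0.077, 0.706]
force: [-3.1, -0.7, 4.5]
grip_width: 0.129
```

```bash
python3 -c "
from m import *
st()"
```

```text
t 6.55 tcp_board [  1.4 230.   63.5] F xyz board [-3.2 -0.1  4.5] torque [-0.02  0.25  0.02] open 10.9 pitch 2.17 yawrel 0.04
```

>>> carry_out([
  [1,0.5,-0.1,0,0,0,0.12],
  [1,1.0,-0.2,0,0,0,0.25],
  [1,1.6,-0.4,0,0,0,0.4],
  [1,1.6,-0.4,0,0,0,0.4],
  [1,1.6,-0.4,0,0,0,0.4],
])

```text
time_s: 7.18
eef_pos: [576.2, 49.7, 102.9]
ee_rot: [-0.053, -0.703, -0.075, 0.705]
force: [-6.6, 0.7, 12.7]
grip_width: 0.129
```

```bash
python3 -c "
from m import *
st()"
```

```text
t 7.17 tcp_board [  1.5 230.6  62.9] F xyz board [-6.4  1.8 12.7] torque [-0.1   0.85 -0.03] open 11.0 pitch 1.76 yawrel 0.06
```

Contact with the deck edge at pitch ≈2.4°, so the step is ≈7.3 mm. I'll ease off and plan the climb over it.

>>> carry_out([
  [1,-1,0.2,0,0,0,-0.25],
  [1,-2,0.5,0,0,0,-0.5],
  [1,-3,0.7,0,0,0,-0.75],
  [1,-3,0.7,0,0,0,-0.75],
  [1,-3,0.7,0,0,0,-0.75],
])

```text
time_s: 7.8
eef_pos: [576.2, 48.9, 104.0]
ee_rot: [-0.049, -0.702, -0.08, 0.706]
force: [0.7, 0.1, -1.8]
grip_width: 0.128
```

```bash
cat >> h.py <<'E'
def rows(wps,yaw0=0):
    # wps: board x,y,z,pitch deg,yaw rel deg -> tool-frame rows from the measured pose
    for w in wps:
        d,r=delta(tow(w[:3]),want(YAW+np.radians(w[4]),np.radians(w[3]),-1)); print([float(v) for v in (*d,*r)])
E
python3 -c "
from m import *
st()
rows([(1.2,230.4,64.2,2.55,0),(1.2,251,65.6,2.9,0),(1.2,270.5,67.4,3.35,0),(1.2,289.7,69.8,3.96,0),(1.2,299.25,71.4,4.35,0),(1.2,304,61.1,0,0)])"
```

```text
t 7.8 tcp_board [  1.4 229.9  64. ] F xyz board [ 0.7 -0.  -1.8] torque [-0.37 -0.34 -0.01] open 10.9 pitch 2.53 yawrel 0.06
[-0.1, -0.5, 0.2, 0.06, 0.1, -0.02]
[-0.6, -21.1, 0.2, 0.06, 0.1, -0.37]
[-1.6, -40.7, 0.1, 0.06, 0.1, -0.82]
[-3.1, -60.0, 0.1, 0.06, 0.1, -1.43]
[-4.3, -69.6, 0.1, 0.06, 0.1, -1.82]
[6.2, -73.9, 0.1, 0.06, 0.1, 2.53]
```

>>> carry_out([
  [1,-0.2,-6,0,0,0,-0.1],
  [1,-0.5,-15,0,0,0,-0.25],
  [1,-0.8,-25,0,0,0,-0.45],
  [1,-1.3,-35,0,0,0,-0.68],
  [1,-1.7,-41,0,0,0,-0.85],
])

```text
time_s: 8.43
eef_pos: [568.6, 90.0, 107.8]
ee_rot: [-0.043, -0.701, -0.085, 0.706]
force: [-0.1, -1.9, -2.4]
grip_width: 0.13
```

```bash
python3 -c "
from m import *
st()
rows([(1.2,280,68.6,3.65,0),(1.2,289.7,69.9,3.96,0),(1.2,299.25,71.4,4.35,0)])"
```

```text
t 8.43 tcp_board [  1.3 271.7  67.8] F xyz board [-0.4 -1.8 -2.4] torque [-0.49 -0.38 -0.1 ] open 11.1 pitch 3.41 yawrel 0.09
[-0.3, -8.3, 0.1, 0.09, 0.1, -0.24]
[-1.0, -18.1, 0.1, 0.09, 0.1, -0.55]
[-1.9, -27.7, 0.0, 0.09, 0.1, -0.94]
```

>>> carry_out([
  [1,-0.3,-7,0,0,0,-0.2],
  [1,-0.8,-15,0,0,0,-0.45],
  [1,-1.4,-22,0,0,0,-0.72],
  [1,-1.9,-28,0,0,0,-0.95],
  [1,-1.9,-28,0,0,0,-0.95],
])

```text
time_s: 9.05
eef_pos: [563.5, 117.5, 111.5]
ee_rot: [-0.037, -0.701, -0.091, 0.707]
force: [-1.8, 2.7, 0.3]
grip_width: 0.127
```

```bash
python3 -c "
from m import *
st()
rows([(1.2,302.2,66.3,2.2,0),(1.2,304,61.5,0.2,0)])"
```

```text
t 9.05 tcp_board [  1.2 299.6  71.5] F xyz board [-1.3  3.   0.3] torque [ 0.03 -0.09 -0.04] open 10.8 pitch 4.41 yawrel 0.08
[5.4, -2.2, 0.0, 0.08, 0.1, 2.21]
[10.3, -3.6, 0.0, 0.08, 0.1, 4.21]
```

>>> carry_out([
  [1,2,-0.9,0,0,0,0.8],
  [1,4,-1.7,0,0,0,1.6],
  [1,6,-2.3,0,0,0,2.45],
  [1,8,-2.9,0,0,0,3.25],
  [1,8,-2.9,0,0,0,3.25],
])

```text
time_s: 9.68
eef_pos: [563.0, 120.5, 103.6]
ee_rot: [-0.058, -0.703, -0.071, 0.705]
force: [-3.3, 4.8, 3.4]
grip_width: 0.128
```

```bash
python3 -c "
from m import *
st()
rows([(1.2,304,61.2,0,0)])"
```

```text
t 9.68 tcp_board [  1.2 302.7  63.6] F xyz board [-2.4  5.3  3.4] torque [ 0.69  0.17 -0.03] open 10.9 pitch 1.1 yawrel 0.09
[2.4, -1.2, 0.0, 0.09, 0.1, 1.1]
```

>>> carry_out([
  [1,0.8,-0.3,0,0,0,0.3],
  [1,1.6,-0.6,0,0,0,0.6],
  [1,2.2,-0.7,0,0,0,0.9],
  [1,2.2,-0.7,0,0,0,1.1],
  [1,2.2,-0.7,0,0,0,1.1],
])

```text
time_s: 10.3
eef_pos: [563.0, 120.7, 101.3]
ee_rot: [-0.064, -0.704, -0.064, 0.705]
force: [-0.9, 3.7, 2.7]
grip_width: 0.133
```

```bash
python3 -c "
from m import *
st()
rows([(1.2,304,61.2,0,0)])
a=snap('scene','s5.png')
A=cv2.resize(a[130:290,210:400],None,fx=3.4,fy=3.4,interpolation=cv2.INTER_CUBIC); cv2.imwrite('pics/s5c.png',cv2.cvtColor(A,cv2.COLOR_RGB2BGR))
"
```

```text
t 10.3 tcp_board [  1.3 302.9  61.3] F xyz board [-0.2  3.8  2.7] torque [ 0.59 -0.09  0.06] open 11.3 pitch -0.01 yawrel 0.06
[0.1, -1.1, 0.1, 0.06, 0.09, -0.01]
```

View pics/s5c.png

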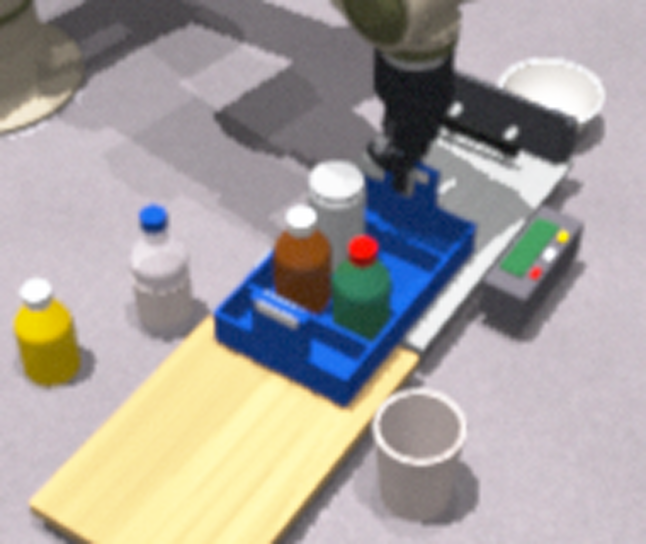

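The crop shows the tray lying flat on the deck edge with its heel over the board, and all three empties upright. Now I'll slide it along the deck, short of the buffer.

>>> carry_out([
  [1,-0.3,-6,0,0,0,0],
  [1,-0.3,-16,0,0,0,0],
  [1,-0.3,-28,0,0,0,0],
  [1,-0.3,-41,0,0,0,0],
  [1,-0.3,-54,0,0,0,0],
])

```text
time_s: 10.98
eef_pos: [552.9, 175.0, 101.5]
ee_rot: [-0.064, -0.703, -0.064, 0.705]
force: [0.5, -1.6, -4.4]
grip_width: 0.131
```

>>> carry_out([
  [1,0,-13,0,0,0,0],
  [1,0,-26,0,0,0,0],
  [1,0,-38,0,0,0,0],
  [1,0,-48,0,0,0,0],
  [1,0,-54,0,0,0,0],
])

```text
time_s: 11.6
eef_pos: [543.3, 227.6, 101.6]
ee_rot: [-0.064, -0.704, -0.064, 0.705]
force: [1.0, -2.3, -3.6]
grip_width: 0.132
```

```bash
cat > tr.py <<'E'
from m import *
def tray(f):
    c=cal('top'); im=snap('top',f); hsv=cv2.cvtColor(im,cv2.COLOR_RGB2HSV); m=cv2.inRange(hsv,np.array((105,150,30)),np.array((125,255,255)))
    # rim points at z=87.3 => image sides of the tray (upper and lower), mid part only
    M=np.zeros_like(m); M[150:260,200:440]=m[150:260,200:440]
    for nm,f,o in(('far +x',np.min,-.5),('near -x',np.max,.5)):
        L=[]
        for u in range(200,440):
            k=np.where(M[:,u])[0]
            if len(k)<5: continue
            p=plane(c,u,f(k)+o,87.3); L.append(tob(p))
        L=np.array(L); ym=L[:,1]; q=L[(abs(L[:,0])<82)&(abs(L[:,0])>68)]
        vx,vy,x,y=cv2.fitLine(q[:,:2].astype(np.float32),cv2.DIST_HUBER,0,.01,.01).ravel()
        print(nm,'yawrel',np.degrees(np.arctan2(-vx*np.sign(vy),abs(vy))).round(2),'x at mid',np.round([x,y],1),len(q),'y span',q[:,1].min().round(0),q[:,1].max().round(0))
    return im
E
python3 - <<'E'
from tr import *
st(); im=tray('t6.png')
cv2.imwrite('pics/t6c.png',cv2.cvtColor(cv2.resize(im[140:270,190:430],None,fx=3.2,fy=3.2,interpolation=cv2.INTER_CUBIC),cv2.COLOR_RGB2BGR))
E
```

```text
t 11.6 tcp_board [  1.1 411.6  61.6] F xyz board [ 0.6 -2.4 -3.6] torque [-0.02 -0.13 -0.03] open 11.3 pitch -0.0 yawrel 0.08
far +x yawrel -0.06 x at mid [ 75.3 267.5] 57 y span 180.0 354.0
near -x yawrel 0.21 x at mid [-74.  277.1] 61 y span 185.0 368.0
```

View pics/t6c.png

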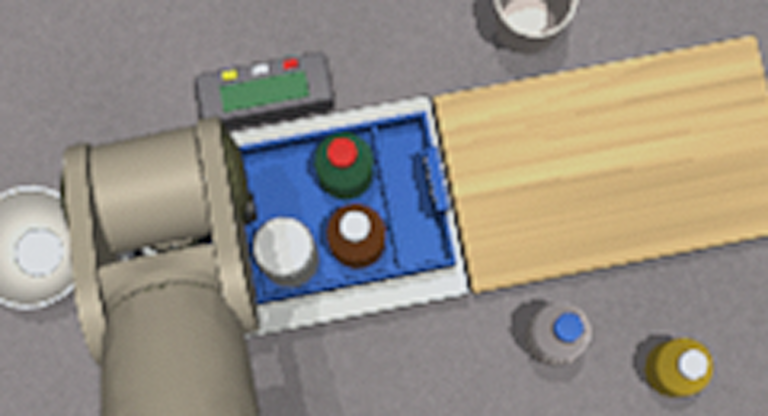

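The top crop shows the tray square on the deck: heel past the edge (438–468 column), centred within about 1 mm, and empties standing. Next I'll release and regrip at the rear lug.

>>> carry_out([
  [1,0.3,0,0,0,0,0],
  [0.6,0.3,0,0,0,0,0],
  [0.3,0.3,0,0,0,0,0],
  [0.05,0.3,0,0,0,0,0],
  [0.05,0.3,0,0,0,0,0],
])

```text
time_s: 12.28
eef_pos: [543.5, 226.9, 101.5]
ee_rot: [-0.064, -0.704, -0.064, 0.705]
force: [1.0, -0.1, 0.5]
grip_width: 0.472
```

>>> carry_out([
  [0.05,-10,0,0,0,0,0],
  [0.05,-35,0,0,0,0,0],
  [0.05,-70,0,0,0,0,0],
  [0.05,-105,0,0,0,0,0],
  [0.05,-120,0,0,0,0,0],
])

```text
time_s: 12.9
eef_pos: [544.2, 227.2, 223.9]
ee_rot: [0.064, 0.705, 0.064, -0.704]
force: [0.3, -0.5, -0.7]
grip_width: 0.476
```

>>> carry_out([
  [0.05,0,35,0,0,0,0],
  [0.05,0,85,0,0,0,0],
  [0.05,0,140,0,0,0,0],
  [0.05,0,195,0,0,0,0],
  [0.05,0,229,0,0,0,0],
])

```text
time_s: 13.52
eef_pos: [584.9, -0.6, 220.7]
ee_rot: [-0.063, -0.703, -0.063, 0.705]
force: [-0.2, -0.2, 0.1]
grip_width: 0.476
```

Run:
```python
from tr import *
st(); a=snap('scene','s7.png')
cv2.imwrite('pics/s7c.png',cv2.cvtColor(cv2.resize(a[130:270,220:400],None,fx=3.6,fy=3.6,interpolation=cv2.INTER_CUBIC),cv2.COLOR_RGB2BGR))
rows([(1,183.6,61,0,0)])
```

```text
t 13.53 tcp_board [  1.1 179.6 180.7] F xyz board [-0.2 -0.2  0.1] torque [-0.01 -0.03 -0.03] open 40.5 pitch 0.02 yawrel -0.04
[119.6, -7.2, -0.3, -0.17, 0.17, -0.07]
```

View pics/s7c.png

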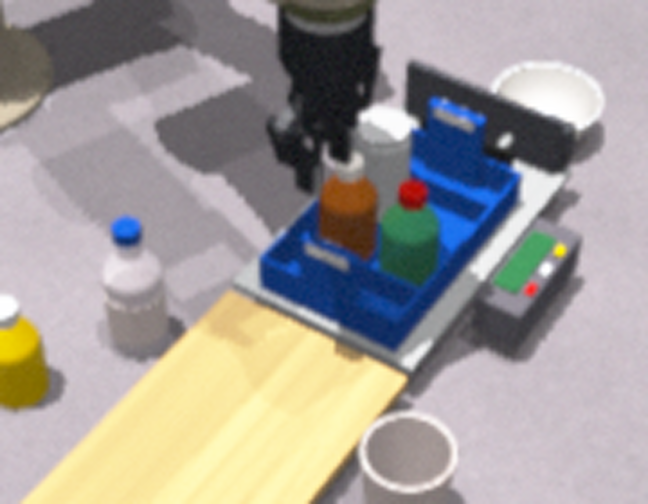

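The crop shows the tray released on the deck, flat and upright, with the gripper above the rear lug (325,255). Next I'll descend and grip.

>>> carry_out([
  [0.05,15,-1,0,0,0,0],
  [0.05,50,-1,0,0,0,0],
  [0.05,85,-1,0,0,0,0],
  [0.05,112,-1,0,0,0,0],
  [0.05,119,-1,0,0,0,0],
])

```text
time_s: 14.2
eef_pos: [583.2, 4.2, 100.0]
ee_rot: [-0.064, -0.702, -0.065, 0.706]
force: [0.1, -0.6, 0.7]
grip_width: 0.476
```

>>> carry_out([
  [0.4,0,0,0,0,0,0],
  [0.6,0,0,0,0,0,0],
  [0.8,0,0,0,0,0,0],
  [1,0,0,0,0,0,0],
  [1,0,0,0,0,0,0],
], newtons=60)

```text
time_s: 14.82
eef_pos: [585.2, 2.9, 103.6]
ee_rot: [0.064, 0.704, 0.064, -0.704]
force: [-0.9, 3.0, 5.8]
grip_width: 0.131
```

Run:
```python
from tr import *
st(); tray('t8.png')
```

```text
t 14.82 tcp_board [  2.  183.1  63.6] F xyz board [-0.3  3.1  5.8] torque [ 0.36  0.15 -0.01] open 11.2 pitch -0.02 yawrel 0.06
far +x yawrel 0.23 x at mid [ 75.4 338.4] 49 y span 261.0 413.0
near -x yawrel -0.46 x at mid [-74.  352.2] 42 y span 290.0 414.0
```

Run:
```python
from tr import *
c=cal('top'); im=cv2.cvtColor(cv2.imread('pics/t1.png'),cv2.COLOR_BGR2GRAY)
for v in (206,211,216,221,226):
    r=im[v,228:256]; print(v,r.tolist())
    for u in range(238,254):
        if im[v,u]<90 and im[v,u+1]>=90: print('  edge',u+.5,tob(plane(c,u+.5+.3,v,83)).round(1))
```

```text
206 [97, 89, 23, 132, 194, 195, 201, 199, 179, 151, 132, 102, 27, 22, 66, 155, 202, 208, 204, 207, 204, 205, 208, 207, 211, 212, 212, 211]
  edge 242.5 [ 27.2 435.1  43. ]
211 [80, 95, 86, 26, 23, 103, 175, 200, 203, 207, 210, 212, 162, 22, 20, 100, 173, 205, 213, 209, 211, 210, 210, 209, 209, 208, 208, 210]
  edge 242.5 [ 12.1 437.7  43. ]
216 [197, 82, 87, 61, 30, 15, 145, 209, 205, 214, 214, 220, 197, 112, 25, 15, 114, 184, 205, 212, 210, 210, 213, 212, 212, 213, 212, 212]
  edge 243.5 [ -3.5 437.3  43. ]
221 [165, 178, 84, 80, 43, 29, 24, 145, 205, 204, 213, 212, 220, 183, 47, 27, 20, 112, 190, 212, 212, 213, 213, 215, 216, 216, 216, 215]
  edge 244.5 [-19.2 436.9  43. ]
226 [135, 139, 133, 85, 79, 32, 20, 44, 114, 153, 160, 180, 175, 153, 121, 70, 28, 24, 114, 194, 218, 215, 212, 215, 215, 215, 216, 215]
  edge 245.5 [-34.7 436.5  43. ]
```

>>> carry_out([
  [1,-0.8,0,0,0,0,0],
  [1,-0.8,-3,0,0,0,0],
  [1,-0.8,-6,0,0,0,0],
  [1,-0.8,-9,0,0,0,0],
  [1,-0.8,-10,0,0,0,0],
])

```text
time_s: 15.5
eef_pos: [583.2, 12.1, 103.6]
ee_rot: [-0.065, -0.704, -0.064, 0.704]
force: [0.2, -5.7, 2.7]
grip_width: 0.135
```

```bash
python3 -c "
from m import *
st()"
```

```text
t 15.5 tcp_board [  1.6 192.4  63.6] F xyz board [-0.8 -5.7  2.7] torque [-0.72 -0.26  0.02] open 11.5 pitch -0.08 yawrel 0.06
```

>>> carry_out([
  [1,-0.3,-1,0,0,0,0],
  [1,-0.3,-2,0,0,0,0],
  [1,-0.3,-3,0,0,0,0],
  [1,-0.3,-4,0,0,0,0],
  [1,-0.3,-5,0,0,0,0],
])

```text
time_s: 16.12
eef_pos: [582.0, 17.5, 103.6]
ee_rot: [-0.064, -0.704, -0.064, 0.705]
force: [0.8, -4.2, 2.4]
grip_width: 0.13
```

```bash
python3 -c "
from m import *
st()"
```

```text
t 16.12 tcp_board [  1.4 197.9  63.6] F xyz board [ 0.  -4.3  2.4] torque [-0.73 -0.27 -0.  ] open 11.1 pitch -0.02 yawrel 0.07
```

>>> carry_out([
  [1,0,-0.4,0,0,0,0],
  [1,0,-0.8,0,0,0,0],
  [1,0,-1.2,0,0,0,0],
  [1,0,-1.6,0,0,0,0],
  [1,0,-2,0,0,0,0],
])

```text
time_s: 16.75
eef_pos: [581.6, 19.4, 103.6]
ee_rot: [-0.064, -0.704, -0.064, 0.705]
force: [0.9, -5.1, 2.7]
grip_width: 0.135
```

```bash
python3 -c "
from m import *
st()"
```

```text
t 16.75 tcp_board [  1.4 199.9  63.6] F xyz board [-0.  -5.2  2.7] torque [-0.79 -0.26 -0.05] open 11.5 pitch -0.02 yawrel 0.07
```

>>> carry_out([
  [1,0,-0.3,0,0,0,0],
  [1,0,-0.6,0,0,0,0],
  [1,0,-0.9,0,0,0,0],
  [1,0,-1.2,0,0,0,0],
  [1,0,-1.2,0,0,0,0],
])

```text
time_s: 17.38
eef_pos: [581.4, 20.6, 103.6]
ee_rot: [-0.064, -0.704, -0.064, 0.705]
force: [0.4, -4.2, 1.9]
grip_width: 0.132
```

```bash
python3 -c "
from m import *
st()"
```

```text
t 17.38 tcp_board [  1.4 201.1  63.6] F xyz board [-0.3 -4.2  1.9] torque [-0.79 -0.25 -0.07] open 11.2 pitch -0.01 yawrel 0.06
```

>>> carry_out([
  [1,0,-0.3,0,0,0,0],
  [1,0,-0.6,0,0,0,0],
  [1,0,-0.9,0,0,0,0],
  [1,0,-1.2,0,0,0,0],
  [1,0,-1.2,0,0,0,0],
])

```text
time_s: 18.0
eef_pos: [581.2, 21.8, 103.6]
ee_rot: [-0.064, -0.704, -0.064, 0.705]
force: [0.8, -5.1, 2.9]
grip_width: 0.132
```

```bash
python3 -c "
from m import *
st()"
```

```text
t 18.0 tcp_board [  1.4 202.3  63.6] F xyz board [-0.2 -5.1  2.9] torque [-0.77 -0.27 -0.03] open 11.2 pitch -0.01 yawrel 0.06
```

>>> carry_out([
  [1,0,-0.4,0,0,0,0],
  [1,0,-0.8,0,0,0,0],
  [1,0,-1.2,0,0,0,0],
  [1,0,-1.5,0,0,0,0],
  [1,0,-1.5,0,0,0,0],
])

```text
time_s: 18.62
eef_pos: [580.9, 23.3, 103.6]
ee_rot: [-0.064, -0.704, -0.064, 0.705]
force: [0.9, -5.6, 3.8]
grip_width: 0.13
```

>>> carry_out([
  [1,0,-0.4,0,0,0,0],
  [1,0,-0.8,0,0,0,0],
  [1,0,-1.2,0,0,0,0],
  [1,0,-1.5,0,0,0,0],
  [1,0,-1.5,0,0,0,0],
])

```text
time_s: 19.25
eef_pos: [580.7, 24.7, 103.6]
ee_rot: [-0.064, -0.704, -0.064, 0.705]
force: [0.4, -4.9, 2.7]
grip_width: 0.128
```

>>> carry_out([
  [1,0,-0.4,0,0,0,0],
  [1,0,-0.8,0,0,0,0],
  [1,0,-1.2,0,0,0,0],
  [1,0,-1.5,0,0,0,0],
  [1,0,-1.5,0,0,0,0],
])

```text
time_s: 19.88
eef_pos: [580.7, 24.7, 103.6]
ee_rot: [-0.065, -0.704, -0.063, 0.705]
force: [2.2, -13.3, 0.7]
grip_width: 0.128
```

Contact: the force rose to 13 N and the motion stopped. I'll press slightly firmer and hold.

>>> carry_out([
  [1,0,-0.3,0,0,0,0],
  [1,0,-0.3,0,0,0,0],
  [1,0,-0.3,0,0,0,0],
  [1,0,-0.3,0,0,0,0],
  [1,0,-0.3,0,0,0,0],
])

```text
time_s: 20.5
eef_pos: [580.7, 24.7, 103.6]
ee_rot: [-0.065, -0.704, -0.063, 0.705]
force: [1.9, -14.8, 1.3]
grip_width: 0.131
```

```bash
python3 -c "
from tr import *
st(); tray('t9.png')"
```

```text
t 20.5 tcp_board [  1.4 205.3  63.6] F xyz board [ -0.8 -14.9   1.3] torque [-2.01 -0.36  0.08] open 11.1 pitch -0.17 yawrel 0.04
far +x yawrel 0.23 x at mid [ 75.  361.2] 49 y span 286.0 435.0
near -x yawrel -0.11 x at mid [-74.4 369.6] 41 y span 314.0 436.0
```

>>> carry_out([
  [1,0,0,0,0,0,0],
  [1,0,0,0,0,0,0],
  [1,0,0.4,0,0,0,0],
  [1,0,0.8,0,0,0,0],
  [1,0,1.1,0,0,0,0],
])

```text
time_s: 21.18
eef_pos: [580.6, 24.8, 103.6]
ee_rot: [-0.064, -0.704, -0.064, 0.705]
force: [2.3, -8.2, 3.2]
grip_width: 0.128
```

```bash
python3 -c "
from tr import *
st()"
```

```text
t 21.18 tcp_board [  1.4 205.3  63.6] F xyz board [ 0.8 -8.5  3.2] torque [-1.14 -0.34  0.01] open 10.9 pitch -0.06 yawrel 0.05
```

>>> carry_out([
  [0.7,0,0,0,0,0,0],
  [0.5,0,0,0,0,0,0],
  [0.3,0,0,0,0,0,0],
  [0.05,0,0,0,0,0,0],
  [0.05,0,0,0,0,0,0],
])

```text
time_s: 21.8
eef_pos: [580.4, 25.6, 103.4]
ee_rot: [-0.064, -0.704, -0.064, 0.705]
force: [0.4, -0.0, 0.1]
grip_width: 0.476
```

>>> carry_out([
  [0.05,-8,0,0,0,0,0],
  [0.05,-35,0,0,0,0,0],
  [0.05,-75,0,0,0,0,0],
  [0.05,-115,0,0,0,0,0],
  [0.05,-130,0,0,0,0,0],
])

```text
time_s: 22.42
eef_pos: [581.3, 25.5, 236.2]
ee_rot: [0.065, 0.705, 0.064, -0.703]
force: [0.0, -0.1, -0.5]
grip_width: 0.472
```

>>> carry_out([
  [0.05,0,30,0,0,0,0],
  [0.05,0,75,0,0,0,0],
  [0.05,0,120,0,0,0,0],
  [0.05,0,155,0,0,0,0],
  [0.05,0,170,0,0,0,0],
])

```text
time_s: 23.05
eef_pos: [611.2, -143.2, 232.4]
ee_rot: [-0.063, -0.703, -0.064, 0.705]
force: [-0.1, 1.3, -0.3]
grip_width: 0.469
```

Run:
```python
from tr import *
st(); im=tray('t10.png'); a=snap('scene','s10.png')
A=cv2.resize(im[140:270,190:350],None,fx=2.5,fy=2.5,interpolation=cv2.INTER_CUBIC); Bm=cv2.resize(a[120:250,240:400],None,fx=2.5,fy=2.5,interpolation=cv2.INTER_CUBIC)
cv2.imwrite('pics/fin.png',cv2.cvtColor(np.hstack([A,Bm]),cv2.COLOR_RGB2BGR))
```

```text
t 23.05 tcp_board [  1.3  34.7 192.4] F xyz board [ 0.1  1.3 -0.3] torque [ 0.05 -0.05 -0.03] open 39.8 pitch 0.06 yawrel -0.03
far +x yawrel 0.07 x at mid [ 74.9 319.5] 76 y span 202.0 435.0
near -x yawrel -0.04 x at mid [-74.4 294.1] 76 y span 207.0 436.0
```

View pics/fin.png

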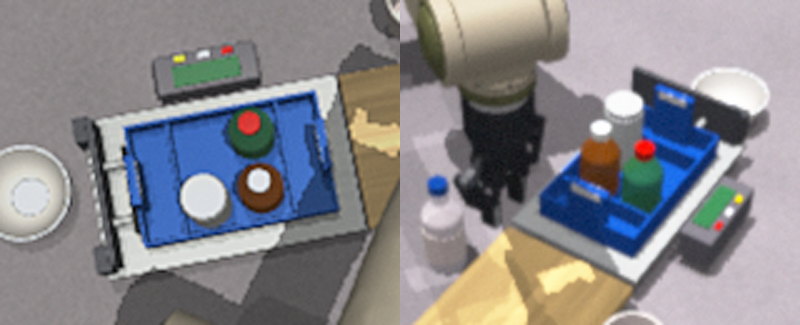

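The picture shows the tray flat, square and centred against the buffer (127–150 column). The empties are upright and the gripper is clear. I'll let it settle and hand in.

>>> carry_out([
  [0.05,0,0,0,0,0,0],
  [0.05,0,0,0,0,0,0],
  [0.05,0,0,0,0,0,0],
  [0.05,0,0,0,0,0,0],
  [0.05,0,0,0,0,0,0],
])

```text
time_s: 23.78
eef_pos: [611.4, -141.6, 233.5]
ee_rot: [-0.064, -0.704, -0.064, 0.705]
force: [-0.9, 1.2, 0.3]
grip_width: 0.478
```

```bash
python3 -c "
from tr import *
st(); tray('t11.png'); print(order.finish_job())"
```

```text
t 23.77 tcp_board [  1.8  36.2 193.5] F xyz board [-0.7  1.4  0.3] torque [-0.03  0.   -0.04] open 40.6 pitch -0.0 yawrel 0.07
far +x yawrel 0.07 x at mid [ 74.9 319.5] 76 y span 202.0 435.0
near -x yawrel -0.02 x at mid [-74.4 321.2] 76 y span 207.0 436.0
the job is handed in; nothing more can be done
None
```

The tray is on the deck against the buffer, and I handed the job in at 23.8 s.

- **Over the step:** I gripped the front lug, raised the leading edge about 3.6°, and felt the step at about 7 mm. I pulled the tray over it with the heel kept down on the board, then tipped it flat onto the deck.
- **Pressing home:** I regripped at the rear lug and crept forward until the tray touched the buffer. I held it there for about a second at up to 15 N at the wrist, of which roughly 5 N was sliding friction. Then I eased off, let go and backed away.

**Last checks:**
- The tray is centred within about 1 mm and square within about 0.1°.
- The brown bottle, green bottle and can are standing.
- The spray bottle and bowl look unmoved; the cup is only partly in the last crop.
- The gripper was touching nothing.

**Disagreements and limits:**
- The picture had put the buffer face about 3 mm nearer than where I felt contact. I went by the feel.
- I had no direct measurement of the final gap to the buffer. At release the gripper, not the tray, was seen to shift by about 1 mm.

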